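Push a blank out over the ledge end for filing

TASK

With the fingertips, push the flat aluminium plate along the wooden ledge towards the end where the empty tray stands, until about a third of its length sticks out over the tray, so that its edge is free for filing. Leave it lying flat, straight in line with the ledge and not sticking out over the ledge's long sides; only push it, never lift it, and leave the tin, jar, tape and screwdriver where they are.

Things in the scene. Friction and masses are not known exactly. Their poses are not given: they have to be found in the camera images.
- ledge_top (a point): Fixed wooden ledge: a plank 340 mm long (its y axis), 140 mm deep (its x axis), on two risers, its top 60 mm above the table. This point is the centre of the plank's flat, bare top face; z up. The ends are at y = +170 and -170 mm. It is fixed to the bench and does not move.
- plate_center (a point): Loose bare aluminium plate lying flat on the ledge, 130 mm long (its y axis), 90 mm wide (its x axis), 6 mm thick, about 0.19 kg, four small drawn-on hole marks in its top face. This point is its centre, half-way through its thickness (3 mm above the ledge top at rest). Starts wholly on the ledge near the middle, its y axis within about 0.2 rad of the ledge's y axis.
- tray: Fixed empty dark steel tray, open on top, 150 x 96 mm, 30 mm high, on the table close against one end of the ledge (either end; it changes places with the toolbox). Origin: centre of its underside. The end of the ledge beside it is the end to push to.
- toolbox: Fixed closed grey toolbox, 154 x 98 mm, 76 mm high, with a wire carrying handle on top up to 89 mm high, on the table close against the other end of the ledge. Origin: centre of its underside.
- tin: Bystander: upright paint tin with a pale label, 70 mm diameter, 83 mm high, on the table beside the ledge's long side away from the robot. Origin: centre of its underside.
- jar: Bystander: upright clear jar with a steel cap, 56 mm diameter, 75 mm high, on the table beside the ledge's long side away from the robot. Origin: centre of its underside.
- tape: Bystander: roll of pale tape lying flat, 90 mm diameter, 24 mm high, on the table on the robot's side of the ledge. Origin: centre of its underside.
- driver: Bystander: screwdriver, 180 mm long, lying on the table on the robot's side of the ledge. Origin: on the table under the middle of its length. Its x axis runs from handle to blade.
Things that resemble listed ones, but are neither listed nor needed, are in the scene too. Of the things that look like the tray, take the one that is farthest to the robot's right at the start.

How it is judged:
By the outcome, as a careful person would: the job done as asked, in the order asked, and still so for the second after the job is handed in, with the robot touching nothing.
It also fails if it takes over 42 s, if anything falls off the work surface, if the arm or the gripper's body presses on something with over 40 N, if the wrist force passes 120 N, or if a joint passes its speed limit or range.

ROBOT

A 6-joint arm with a two-finger parallel gripper is mounted at the origin on the work surface. World frame = base frame: x ahead of the robot, y to its left, z up, the work surface at z = 0. Lengths are in m, angles in rad, forces in N, time in s.
With the tool pointing down it reaches from about 0.35 to 0.775 m from the base axis. Payload 5.5 kg.
Tool frame: the origin (TCP) lies between the finger pads; the fingertips stand 17 mm ahead of it and the grasp point (between the pads) lies 2 mm behind it (env.finger_overhang is the distance from the TCP to the fingertips, in m); z points along the fingers, y is the line along which they close (so a half turn about z gives the same grasp; the last joint's range is limited). The gripper opens to 85 mm and grips with 20 to 120 N. Pads are 22 mm wide; open, the fingers measure 114 mm over their backs; the gripper's body (76 mm by 85 mm) begins 54 mm behind the grasp point. The pads swing forward as they close: fully open they stand 13 mm farther back than shut.
Start: joints at [1.181, 0.313, 0.046, 1.304, 0, 1.431], TCP at [0.142, 0.557, 0.248] pointing down, gripper open.
Joint ranges: [-2.76, 2.76], [-0.86, 1.69], [-1.03, 1.26], [-2.2, 2.34], [-1.47, 1.5], [-3.14, 3.14]. Speed limits (rad/s): [2.57, 2.57, 3.14, 3.14, 3.14, 3.14].

INTERFACE

Orientations are given as a unit quaternion [w, x, y, z].
In Python, from workcell import env gives the robot as it stands. The module is installed in compiled form; this text tells all that it offers.
- The arm moves only by the shell command python3 -m pendant 'ROWS' [FORCE]. ROWS is JSON, a list of rows, each a list of 5 numbers: the gripper's target within -1 to 1 (fully open at 1, half-way at 0, shut at -1), then the shift along the tool's x, y, z in m, then the turn about the tool's z in rad. A call has 1 to 8 rows; each row shifts and turns the commanded pose from where the row before left it, along the tool's axes as they then stand; what a row does not reach is not made up. A row lasts 1/8 s, in which the tool goes at most 62.5 mm and 10.7 degrees, less where a joint would pass 70% of its speed; a pose out of reach is approached as far as the arm can. A call with a gripper value outside its range is refused whole. The fingers move at their own pace and stop on an object; FORCE is the grip in N (left out, the last holds). Time passes only in rows, so rows that do not move let the fingers close. It gives the time, the measured TCP pose, the force, the opening and the grip force at its end, in the units of the state.
- env.get_state(): the state, without advancing time (a new reading comes with each control period).
- env.read_camera(name): name is "side" or "top"; returns the picture (480x640x3 uint8, red, green, blue); there is no depth.
- env.calibration(name): a dict with "K" (3x3 intrinsics, pixels), "T" (4x4, takes a point from camera to world coordinates). Camera axes: x right, y down, z forward; pixel columns grow to the right and rows downward; lengths in m; the calibration is good to about 2 mm. A picture is of the moment at which its call begins. calibration takes no time and is no camera call.
- env.hand_in(): hands the job in; it is judged then, once.
Trained networks look in the newest picture that a camera, given by its name, has taken for a name from the list of things; names that differ only in an ending like _2 or _b are one class to them, and where a whole thing is asked for, a point or a joint stands for the part that bears it (a point fixed in the world has none). Each returns a list of dicts, best first, with "score" (0 to 1); they miss things now and then, are a little off and sometimes report something else, mostly with a low value. They report only what shows in the picture. A call takes as long as a camera call. They do not tell look-alikes from the thing itself.
- env.recognise(camera, label): "centre" ([column, row] in pixels, amid what is visible of it).
The state is a dict: "clock": time; "joint_pos": joint angles; "qvel": joint speeds; "tau": joint torques, N m; "tcp_pos": TCP position; "orientation": TCP orientation; "wrist_force": force on the tool from outside, world axes, zero at the start; "ft_torque": the same for the moment, N m; "finger_gap": finger opening in m; "grip_force": force on a finger pad.
Only numpy, scipy, OpenCV 4.12 (cv2) and the standard library are available. Lean on these libraries where they do the work, as an engineer would, in place of code of your own. Each camera call takes 0.05 s, during which the arm holds its last target. There are 200 camera calls.

## Working session

There is one attempt and no reset: what is moved stays moved. The work goes in short steps, Python scripts to look and compute and a shell command to move; the robot and the scene stay as the last step left them, time stands still between calls to the robot, and variables do not carry over. Pictures are saved under pics/ and viewed, at most 10 in all, crops included, and the job is handed in when it is done.

```bash
mkdir -p pics
cat > h.py <<'E'
import numpy as np,cv2
from workcell import env
def ray(c,u,v,z):
    k=env.calibration(c);K=np.array(k["K"]);T=np.array(k["T"])
    d=T[:3,:3]@np.linalg.solve(K,[u,v,1.]);o=T[:3,3]
    return (o+d*(z-o[2])/d[2]).round(4)
def proj(c,p):
    k=env.calibration(c);K=np.array(k["K"]);T=np.linalg.inv(np.array(k["T"]))
    q=K@(T[:3,:3]@np.array(p,float)+T[:3,3]);return (q[:2]/q[2]).round(1)
E
python3 - <<'E'
from h import *
for c in ("top","side"):
    im=env.read_camera(c);cv2.imwrite(f"pics/{c}0.png",im[:,:,::-1])
    print(c,np.array(env.calibration(c)["T"]).round(3).tolist())
    for l in ("ledge_top","plate_center","tray","toolbox","tin","jar","tape","driver"):
        r=env.recognise(c,l)
        print(l,[(np.round(a["centre"]).tolist(),round(a["score"],2),ray(c,*a["centre"],.063 if l in("plate_center","ledge_top") else .02)[:2].tolist()) for a in r[:4]])
print(env.get_state())
E
```

```text
top [[-0.013, -0.995, 0.097, 0.492], [-1.0, 0.013, -0.003, 0.023], [0.002, -0.097, -0.995, 1.162], [0.0, 0.0, 0.0, 1.0]]
ledge_top [([355.0, 272.0], 0.73, [0.5551, -0.0432])]
plate_center [([338.0, 253.0], 0.61, [0.5921, -0.0108])]
tray [([212.0, 155.0], 0.79, [0.8032, 0.2456]), ([452.0, 236.0], 0.63, [0.6285, -0.2448])]
toolbox [([232.0, 274.0], 0.68, [0.5551, 0.2047])]
tin [([289.0, 179.0], 0.65, [0.7505, 0.087])]
jar [([387.0, 166.0], 0.67, [0.7749, -0.1153])]
tape [([378.0, 328.0], 0.76, [0.4436, -0.089]), ([351.0, 270.0], 0.26, [0.5621, -0.0367])]
driver [([306.0, 333.0], 0.97, [0.4362, 0.0546])]
side [[0.851, -0.304, 0.427, 0.149], [-0.524, -0.507, 0.684, -0.706], [0.009, -0.806, -0.592, 0.717], [0.0, 0.0, 0.0, 1.0]]
ledge_top [([343.0, 293.0], 0.84, [0.5765, -0.0865])]
plate_center [([330.0, 266.0], 0.83, [0.5964, -0.0137])]
tray [([344.0, 190.0], 0.88, [0.8002, 0.2493]), ([421.0, 363.0], 0.64, [0.6179, -0.2457]), ([363.0, 225.0], 0.18, [0.7581, 0.1133])]
toolbox [([242.0, 221.0], 0.56, [0.5501, 0.2546])]
tin [([364.0, 224.0], 0.69, [0.7604, 0.1124])]
jar [([441.0, 276.0], 0.7
[... 156 characters left out ...]
.0452])]
{'clock': 0.9, 'joint_pos': array([ 1.18139761e+00,  3.13106606e-01,  4.60941728e-02,  1.30358762e+00,
       -2.28932031e-05,  1.43117793e+00]), 'qvel': array([-0.00115912, -0.00048305,  0.00073303, -0.00184334, -0.0017095 ,
       -0.00124389]), 'tau': array([ 1.42917081e-03, -4.80444396e+01,  2.98815930e+01, -1.18108205e-04,
        2.32610304e-07, -1.22642376e-05]), 'tcp_pos': array([0.14217585, 0.55718593, 0.24837398]), 'orientation': array([3.67046546e-05, 1.24565750e-01, 9.92211351e-01, 9.17302989e-05]), 'wrist_force': array([-0.2200453 ,  0.72730801, -0.62086789]), 'ft_torque': array([0.00887571, 0.0077405 , 0.02852284]), 'grip_force': 0.0, 'finger_gap': 0.08549924380573294}
```

View pics/top0.png

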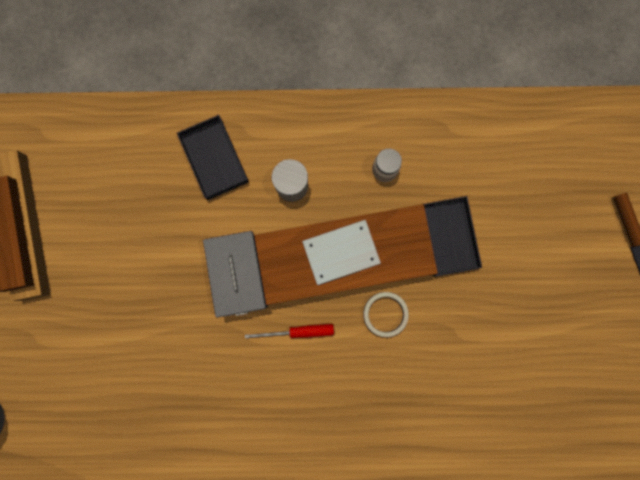

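View pics/side0.png

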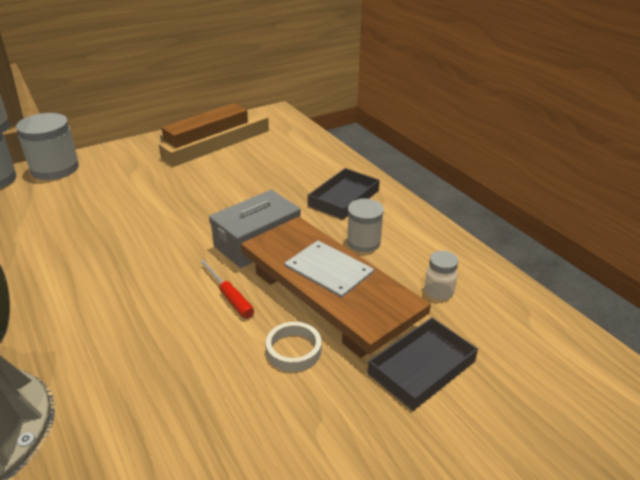

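Both pictures show the plate at top (341,252) and side (330,266). Two things look like the tray: one at top (452,236)/side (421,363), touching the ledge's right end, and one at top (212,155)/side (344,190), far to the left. I choose (452,236), the one farthest to the robot's right and beside the ledge. Next I'll measure the outlines and check with a close crop.

```bash
cat >> h.py <<'E'
def meas(name=None,verbose=True):
    im=env.read_camera("top");hsv=cv2.cvtColor(im,cv2.COLOR_RGB2HSV)
    def rect(m,z):
        n,l,s,c=cv2.connectedComponentsWithStats(m.astype(np.uint8));i=1+np.argmax(s[1:,4])
        cs,_=cv2.findContours((l==i).astype(np.uint8),cv2.RETR_EXTERNAL,cv2.CHAIN_APPROX_NONE)
        p=max(cs,key=len)[:,0,:].astype(float)
        P=np.array([ray("top",u,v,z)[:2] for u,v in p])
        return cv2.minAreaRect((P*1000).astype(np.float32)),P
    roi=np.zeros(im.shape[:2],bool);roi[190:320,250:490]=1
    m=roi&(hsv[...,1]<70)&(hsv[...,2]>150)
    r,P=rect(cv2.morphologyEx(m.astype(np.uint8),cv2.MORPH_OPEN,np.ones((3,3))),.066)
    out=cv2.boxPoints(r)
    print("plate",np.round(r[0],1),np.round(r[1],1),round(r[2],1))
    if name:
        cv2.polylines(im,[np.array([proj("top",[*(q/1000),.066]) for q in out],np.int32)],True,(255,0,0))
        cv2.imwrite(name,cv2.resize(im[180:330,190:500],None,fx=2.5,fy=2.5,interpolation=cv2.INTER_CUBIC)[:,:,::-1])
    return r,im,hsv
E
python3 - <<'E'
from h import *
r,im,hsv=meas("pics/c1.png")
for q in [(350,220),(400,240),(300,290),(400,305),(340,305)]: print(q,hsv[q[1],q[0]])
for q in [(424.5,206),(437,275.5),(255,236),(266,304.5)]: print(q,ray("top",*q,.06))
E
```

```text
plate [594.8 -15.7] [ 88.6 129. ] 17.9
(350, 220) [ 12 210 118]
(400, 240) [ 14 204 116]
(300, 290) [ 14 215 126]
(400, 305) [ 17 101  96]
(340, 305) [ 17 170 153]
(424.5, 206) [ 0.6836 -0.1827  0.06  ]
(437, 275.5) [ 0.5457 -0.2029  0.06  ]
(255, 236) [0.6281 0.1527 0.06  ]
(266, 304.5) [0.4937 0.1315 0.06  ]
```

View pics/c1.png

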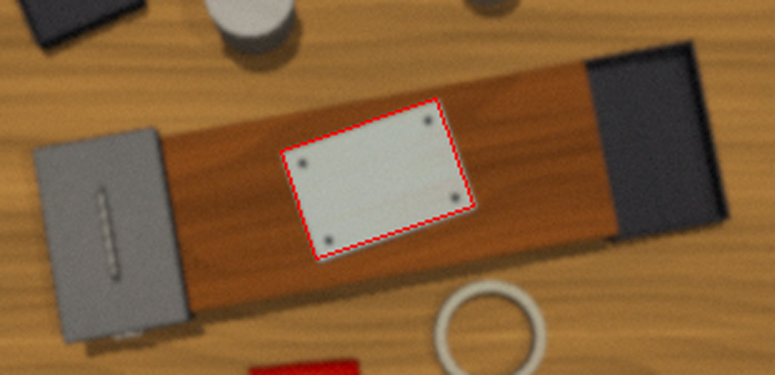

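The crop shows the red outline fitting the plate and the chosen tray butting against the ledge's right end. The plate is turned about 9° relative to the ledge. The plan is to spread the fingers into a wide pusher behind the plate's rear edge, then push along the ledge, about tool −x once the tool is turned by 1.16 rad.

```bash
python3 -c "
from workcell import env;print(env.finger_overhang)"
python3 -m pendant '[[0.3,-0.045,-0.03,0,0],[0.3,-0.045,-0.03,0,0],[0.3,-0.045,-0.03,0,0],[0.3,-0.045,-0.03,0,0],[0.3,-0.045,-0.03,0,0],[0.3,-0.045,-0.03,0,0],[0.3,-0.045,-0.03,0,0],[0.3,-0.045,-0.03,0,0]]' 20
python3 -m pendant '[[0.3,-0.045,-0.03,0,0],[0.3,-0.045,-0.03,0,0],[0.3,-0.045,-0.03,0,0],[0.3,-0.045,-0.03,0,0],[0.3,0,0,0,0.166],[0.3,0,0,0,0.166],[0.3,0,0,0,0.166],[0.3,0,0,0,0.166]]'
python3 -m pendant '[[0.3,0,0,0,0.166],[0.3,0,0,0,0.166],[0.3,0,0,0,0.166],[0.3,0,0,0,0]]'
```

```text
0.017
clock: 1.95
tcp_pos: [0.4327, 0.2342, 0.2486]
orientation: [0.0, 0.125, 0.992, 0.0]
wrist_force: [0.4, 0.1, -0.2]
finger_gap: 0.0554
grip_force: 0.0
clock: 2.95
tcp_pos: [0.5765, 0.0747, 0.2482]
orientation: [-0.0, 0.444, 0.896, 0.0]
wrist_force: [-0.5, 0.0, -0.2]
finger_gap: 0.0553
grip_force: 0.0
clock: 3.45
tcp_pos: [0.5764, 0.0749, 0.2483]
orientation: [-0.0, 0.648, 0.762, 0.0]
wrist_force: [-0.1, -0.7, -0.3]
finger_gap: 0.0553
grip_force: 0.0
```

```bash
python3 -m pendant '[[0.3,0,0,0.04,0],[0.3,0,0,0.04,0],[0.3,0,0,0.04,0],[0.3,0,0,0.024,0],[0.3,0,0,0,0]]'
python3 - <<'E'
from h import *
im=env.read_camera("side");cv2.imwrite("pics/s2.png",cv2.resize(im[150:400,200:480],None,fx=2.4,fy=2.4)[:,:,::-1])
E
```

```text
clock: 4.08
tcp_pos: [0.5747, 0.0749, 0.1022]
orientation: [-0.002, 0.648, 0.762, -0.001]
wrist_force: [-0.7, 0.5, 0.8]
finger_gap: 0.0557
grip_force: 0.0
```

View pics/s2.png

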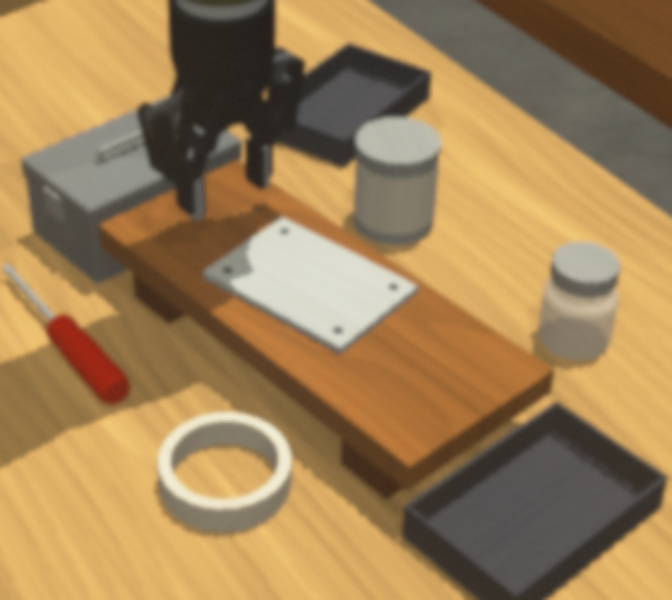

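The crop shows the fingertips at (195,210) and (260,180), above the ledge, behind the plate's rear edge at (205,272)–(283,218) and clear of the toolbox. I'll descend and feel for the ledge.

```bash
python3 -m pendant '[[0.3,0,0,0.01,0],[0.3,0,0,0.008,0],[0.3,0,0,0,0]]'
python3 -m pendant '[[0.3,0,0,0.003,0],[0.3,0,0,0,0]]'
```

```text
clock: 4.5
tcp_pos: [0.5761, 0.0749, 0.0859]
orientation: [-0.0, 0.649, 0.761, -0.0]
wrist_force: [-1.3, 0.0, -0.0]
finger_gap: 0.0553
grip_force: 0.0
clock: 4.75
tcp_pos: [0.5764, 0.0749, 0.0833]
orientation: [-0.0, 0.649, 0.761, 0.0]
wrist_force: [-0.4, 0.0, 0.4]
finger_gap: 0.0557
grip_force: 0.0
```

```bash
python3 -m pendant '[[0.3,0,0,0.002,0],[0.3,0,0,0.001,0],[0.3,0,0,0,0]]'
python3 -m pendant '[[0.3,0,0,0.002,0],[0.3,0,0,0,0]]'
python3 - <<'E'
from h import *
im=env.read_camera("side");cv2.imwrite("pics/s3.png",cv2.resize(im[190:290,230:360],None,fx=6,fy=6,interpolation=cv2.INTER_CUBIC)[:,:,::-1])
E
```

```text
clock: 5.12
tcp_pos: [0.5763, 0.0749, 0.0802]
orientation: [-0.0, 0.649, 0.761, -0.0]
wrist_force: [0.3, -0.5, -0.3]
finger_gap: 0.0555
grip_force: 0.0
clock: 5.38
tcp_pos: [0.5763, 0.0749, 0.0781]
orientation: [-0.0, 0.649, 0.761, -0.0]
wrist_force: [-0.3, -0.2, 0.8]
finger_gap: 0.0553
grip_force: 0.0
```

View pics/s3.png

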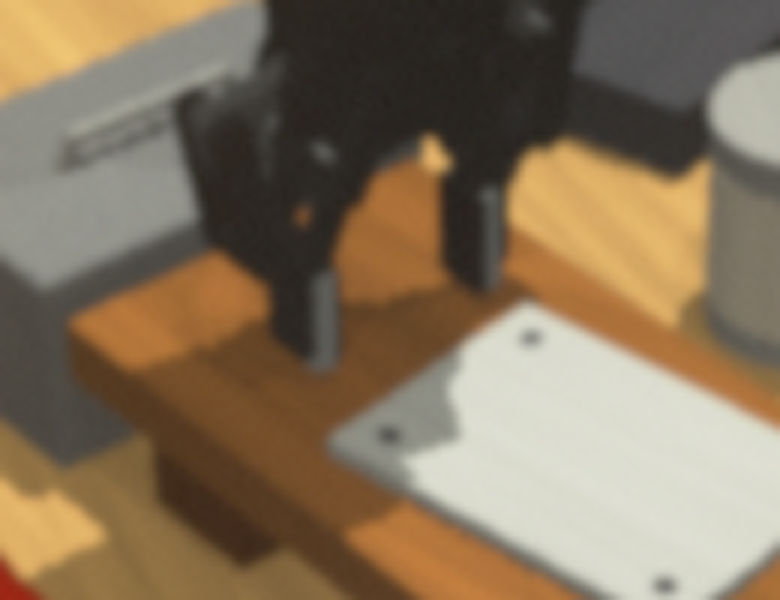

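The crop shows the near fingertip bottom at about (325,370) and still slightly above the ledge, with the rear edge clear ahead of both fingers. I'll continue down.

```bash
python3 -m pendant '[[0.3,0,0,0.002,0],[0.3,0,0,0,0]]'
python3 -m pendant '[[0.3,0,0,0.0015,0],[0.3,0,0,0,0]]'; python3 -c "
from h import *
for z in (.06,.066,.072): print(z,ray('side',284.2,251.7,z),ray('side',312,238.5,z))"
```

```text
clock: 5.68
tcp_pos: [0.5763, 0.0749, 0.0761]
orientation: [-0.0, 0.649, 0.761, -0.0]
wrist_force: [0.3, 0.1, -1.0]
finger_gap: 0.0558
grip_force: 0.0
clock: 5.92
tcp_pos: [0.5763, 0.0749, 0.0746]
orientation: [-0.0, 0.649, 0.761, -0.0]
wrist_force: [0.2, -0.1, 0.5]
finger_gap: 0.0555
grip_force: 0.0
0.06 [0.55   0.0683 0.06  ] [0.6145 0.0775 0.06  ]
0.066 [0.5463 0.0612 0.066 ] [0.6103 0.0704 0.066 ]
0.072 [0.5426 0.0541 0.072 ] [0.606  0.0632 0.072 ]
```

```bash
python3 -m pendant '[[0.3,0,0,0.001,0],[0.3,0,0,0,0]]'
python3 -m pendant '[[0.3,0,0,0.001,0],[0.3,0,0,0,0]]'
```

```text
clock: 6.18
tcp_pos: [0.5764, 0.0749, 0.0737]
orientation: [-0.0, 0.649, 0.761, 0.0]
wrist_force: [0.8, 0.7, -0.7]
finger_gap: 0.0559
grip_force: 0.0
clock: 6.42
tcp_pos: [0.5765, 0.0749, 0.073]
orientation: [0.0, 0.649, 0.761, 0.0]
wrist_force: [-0.7, 0.2, 2.1]
finger_gap: 0.0556
grip_force: 0.8
```

The tips touch the ledge at TCP z ≈ 0.073. I'll lift 1.8 mm and push.

```bash
python3 -m pendant '[[0.3,0,0,-0.0018,0],[0.3,-0.008,0,0,0],[0.3,-0.008,0,0,0],[0.3,-0.008,0,0,0],[0.3,-0.008,0,0,0],[0.3,-0.008,0,0,0],[0.3,0,0,0,0]]'
python3 - <<'E'
from h import *
meas("pics/c4.png")
im=env.read_camera("side");cv2.imwrite("pics/s4.png",cv2.resize(im[190:340,230:430],None,fx=4,fy=4,interpolation=cv2.INTER_CUBIC)[:,:,::-1])
E
```

```text
clock: 7.3
tcp_pos: [0.5828, 0.0344, 0.0745]
orientation: [0.0, 0.649, 0.761, -0.0]
wrist_force: [-1.0, -0.8, 0.8]
finger_gap: 0.0551
grip_force: 0.0
plate [594.  -67.3] [89.2 80.9] 9.2
```

View pics/s4.png

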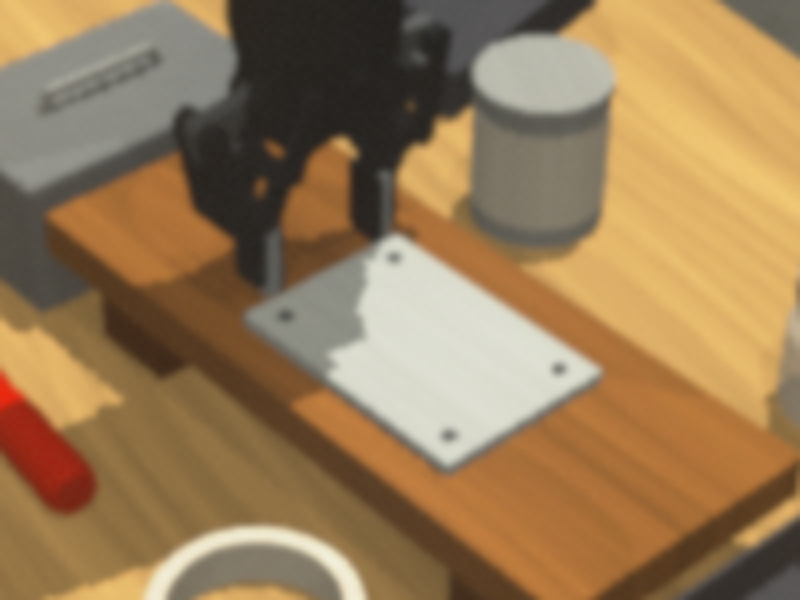

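The crop shows the plate squared up against both fingertips (rear edge (245,318)–(395,235)) and lying centred on the ledge. Its measured angle of 9.2° matches the ledge. About 130 mm of pushing remains.

```bash
python3 -m pendant '[[0.3,-0.006,0,0,0],[0.3,-0.01,0,0,0],[0.3,-0.01,0,0,0],[0.3,-0.01,0,0,0],[0.3,-0.01,0,0,0],[0.3,-0.01,0,0,0],[0.3,-0.01,0,0,0],[0.3,-0.01,0,0,0]]'
python3 -m pendant '[[0.3,-0.01,0,0,0],[0.3,-0.01,0,0,0],[0.3,-0.008,0,0,0],[0.3,-0.005,0,0,0],[0.3,0,0,0,0]]'
cat > m.py <<'E'
from h import *
import sys
r,im,hsv=meas(sys.argv[1])
c=np.array(r[0])/1000
d=np.array([.158,-.987]);ex=np.array([.987,.158]);C=np.array([.5878,-.025])
h=max(x for x in [abs(0)]+[r[1][1]/2000])
f=c+d*h;print("front s,lat",(f-C)@d,(c-C)@ex,"overhang",(f-C)@d-.17)
E
python3 m.py pics/c5.png
```

```text
clock: 8.4
tcp_pos: [0.5949, -0.0404, 0.0746]
orientation: [0.0, 0.649, 0.761, 0.0]
wrist_force: [0.1, 1.1, -0.5]
finger_gap: 0.0553
grip_force: 0.4
clock: 9.02
tcp_pos: [0.6002, -0.0727, 0.0747]
orientation: [0.0, 0.649, 0.761, -0.0]
wrist_force: [-0.3, 0.3, 0.6]
finger_gap: 0.0554
grip_force: 0.0
plate [714.9  83.8] [25.7  6.1] 89.3
front s,lat -0.08431112660394766 0.14260913062133787 overhang -0.25431112660394767
```

View pics/c5.png

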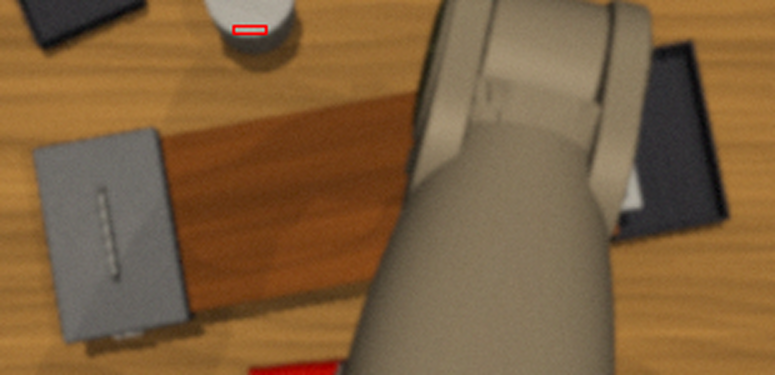

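The arm hides most of the plate in this picture. Only a front corner shows, at about (640,208) in the crop. I'll use that corner and a side view.

Run:
```python
from h import *
p=ray("top",446,263.2,.066)[:2]
d=np.array([.158,-.987]);ex=np.array([.987,.158]);C=np.array([.5878,-.025])
print(p,(p-C)@d-.17,(p-C)@ex)
im=env.read_camera("side");cv2.imwrite("pics/s6.png",cv2.resize(im[230:420,260:500],None,fx=3,fy=3,interpolation=cv2.INTER_CUBIC)[:,:,::-1])
```

```text
[ 0.5692 -0.22  ] 0.019526199999999994 -0.049168199999999954
```

View pics/s6.png

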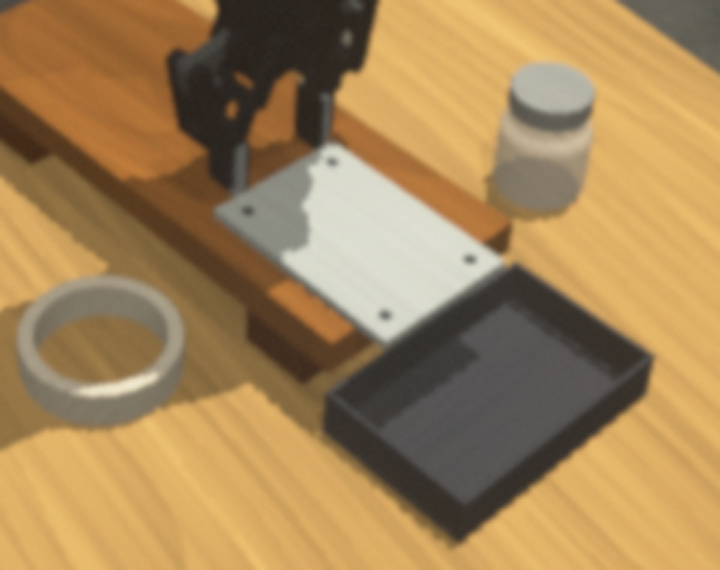

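The side crop shows the plate straight and flat with its front edge (385,342)–(503,262) over the tray's rim, overhanging about 20 mm. I'll push 23 mm more, then back off and lift.

```bash
python3 -m pendant '[[0.3,-0.006,0,0,0],[0.3,-0.007,0,0,0],[0.3,-0.006,0,0,0],[0.3,-0.004,0,0,0],[0.3,0,0,0,0],[0.3,0.01,0,0,0],[0.3,0.02,0,0,0],[0.3,0,0,0,0]]'
python3 -m pendant '[[0.3,0,0,-0.03,0],[0.3,0,0,-0.05,0],[0.3,0,0,-0.05,0],[0.3,0.06,0,-0.03,0],[0.3,0.06,0,0,0],[0.3,0.06,0,0,0],[0.3,0.06,0,0,0],[0.3,0,0,0,0]]'
sed -i 's/490\]=1/490]=1/' h.py
python3 m.py pics/c7.png
python3 -c "
from h import *
im=env.read_camera('side');cv2.imwrite('pics/s7.png',im[:,:,::-1])"
```

```text
clock: 10.12
tcp_pos: [0.5982, -0.063, 0.0745]
orientation: [-0.001, 0.648, 0.762, -0.0]
wrist_force: [1.2, -0.6, 0.4]
finger_gap: 0.0551
grip_force: 0.0
clock: 11.12
tcp_pos: [0.5602, 0.1719, 0.2327]
orientation: [-0.0, 0.646, 0.763, 0.0]
wrist_force: [0.4, -1.0, 0.0]
finger_gap: 0.055
grip_force: 0.0
plate [ 609.  -171.8] [ 89.8 128.5] 9.0
front s,lat 0.2124487414617462 -0.002261935784912055 overhang 0.04244874146174618
```

View pics/c7.png

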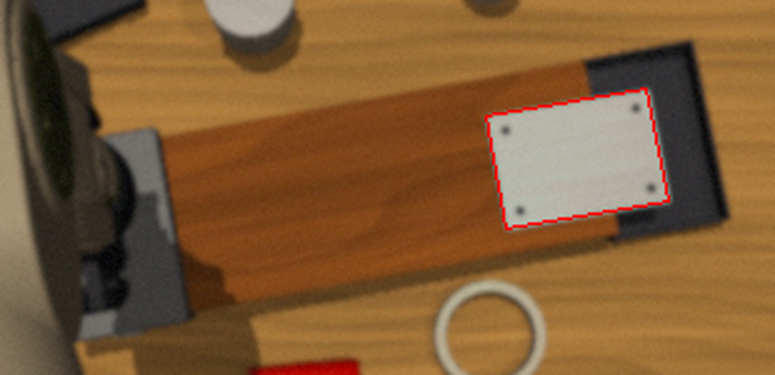

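View pics/s7.png

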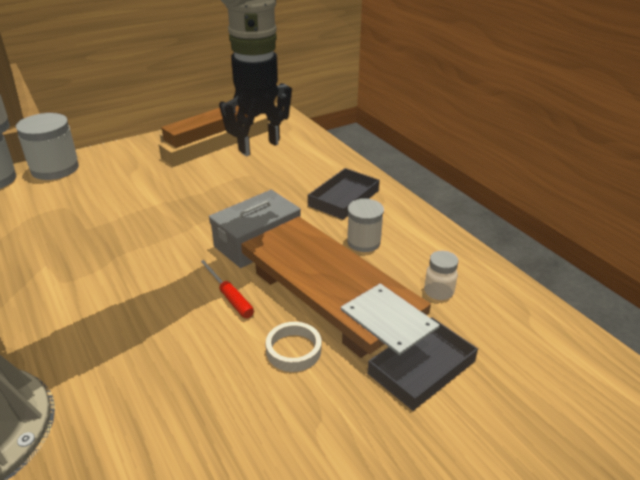

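Both pictures show the plate (side (390,317)) flat and straight at 9.0°, centred on the ledge with about 42–43 mm of its 130 mm over the tray. The tin, jar, tape and screwdriver are where they were, and the robot is clear.

```bash
python3 -c "
from workcell import env;print(env.hand_in())"
```

```text
the job is handed in; nothing more can be done
None
```

The job is handed in: the plate was only pushed and now sticks out about 42 mm (a third of its length) over the tray, flat and straight along the ledge, with the tin, jar, tape and screwdriver left where they were.

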